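# Brush off a signal lamp and clip its new amber lens home

## Robot

A 6-joint arm with a two-finger parallel gripper is mounted at the origin on the work surface. World frame = base frame: x ahead of the robot, y to its left, z up, the work surface at z = 0. Lengths are in m, angles in rad, forces in N, time in s.
With the tool pointing down it reaches from about 0.375 to 0.975 m from the base axis. Payload 3.8 kg.
Tool frame: the origin (TCP) lies on the centre line of the jaws, within the pads' length; the fingertips stand 25 mm ahead of it and the grasp point (between the pads) lies 6 mm ahead of it; y points along the fingers, z is the direction in which the jaws open and shut, and the axes are right-handed (so a half turn about y gives the same grasp; the last joint's range is limited). The gripper opens to 85 mm and grips with 20 to 120 N. Pads are 22 mm wide; open, the fingers measure 114 mm over their backs; the gripper's body (76 mm by 85 mm) begins 54 mm behind the grasp point. The pads swing forward as they close: fully open they stand 13 mm farther back than shut.
Start: joints at [1.181, 0.264, 1.604, -0, 1.274, -0.037], TCP at [0.233, 0.633, 0.223] pointing down, gripper open.
Joint ranges: [-2.63, 2.63], [-0.94, 2.18], [0.31, 2.57], [-1.31, 4.45], [0, 2.66], [-2.55, 2.55]. Speed limits (rad/s): [2.57, 2.57, 3.14, 3.14, 3.14, 3.14].

## Interface

Orientations are given as a rotation vector (axis times angle).
In Python, from workcell import bot gives the robot as it stands.
- The arm moves only by the shell command python3 -m jog 'ROWS' [FORCE]. ROWS is JSON, a list of rows, each a list of 5 numbers: the shift along the world's x, y, z in mm, then the turn about the world's z in degrees, then the finger opening in mm, from 0 to 85.4. A call has exactly 10 rows; each row is the pose to reach, as a shift and turn from the pose commanded when the call began; what a row does not reach only later rows make up. A row lasts 1/8 s, in which the tool goes at most 62.5 mm and 10.7 degrees, less where a joint would pass 70% of its speed; a pose out of reach is approached as far as the arm can. A call with a gripper value outside its range is refused whole. The fingers move at their own pace and stop on an object; FORCE is the grip in N (left out, the last holds). Time passes only in rows, so rows that repeat a pose let the fingers close, or fill a call up. It gives the time, the measured TCP pose, the force and the opening at its end, in the units of the state.
- bot.read_state(): the state, without advancing time (a new reading comes with each control period).
- bot.read_camera(name): name is "scene" or "top" or "wrist"; returns a dict with "pixels" (400x640x3 uint8, red, green, blue), "fx", "fy", "cx", "cy" (pixels), "R" (3x3) and "t" (3): a world point X has camera coordinates R X + t. Camera axes: x right, y down, z forward; pixel columns grow to the right and rows downward; lengths in m; the calibration is good to about 2 mm. A picture is of the moment at which its call begins. There is no depth.
- bot.finish_job(): hands the job in, once; it reports no verdict.
The state is a dict: "time": time; "q": joint angles; "joint_vel": joint speeds; "joint_torque": joint torques, N m; "tool_pos": TCP position; "tcp_rot": TCP orientation; "wrist_force": force on the tool from outside, world axes, zero at the start; "torque": the same for the moment, N m; "width": opening from 0.0 (shut) to 1.0 (fully open).
Only numpy, scipy, OpenCV 4.12 (cv2) and the standard library are available. Lean on these libraries where they do the work, as an engineer would, in place of code of your own. Each camera call takes 0.05 s, during which the arm holds its last target.

## Task

With the brush, sweep the three broken lens bits off the signal lamp onto the bench (never touch them with the gripper or a dome), and put the brush down on the bench clear of the lamp. Then press the amber dome straight down onto the lamp until both spring clips snap over its flange, and go on pressing it firmly down on its sprung plate: the program finishes while still pressing, without letting up. Leave everything else on the bench where it is.

Things in the scene. Friction and masses are not known exactly. Their poses are not given: they have to be found in the camera images.
- lamp: The signal lamp's foot, fixed to the bench: black block 76 mm (its x) x 124 mm (its y), 26 mm high; origin: centre of its underside. Four grey guide pins, 8 mm thick, at x +-26, y +-38 mm, 53 mm high, leave the dome's flange 2 mm of play. Steel spring clips at y +-42 mm, 56 mm high. Along its x the way over the plate is open, 68 mm wide: swept along it, either way, bits fall over the block's edge
- seat (a point): Centre of the top of the round white sprung plate (72 mm across) on the foot, 32 mm above the bench, taken with the plate up (the point does not sink); axes as the foot's. The dome's underside centre belongs here, any way round: 1 mm below this point when latched and let go, 4 mm below when the plate is on its stop. Sweep with the bristles 2 to 5 mm above it
- plate (a joint): How far the sprung white plate has sunk, m: 0 up, 0.004 on its stop. Spring: 1 N at the start, 2 N more per mm. With the dome latched and let go it reads about 0.001; pressed firmly (6 N or more on the dome) over 0.0025
- clip_left (a joint): Clip at the lamp's +y side, how far it is pushed outward, m: 0 relaxed, 0.003 as the flange passes, near 0 again once snapped over it. Its round steel nose reaches 3 mm in over the flange, 43 mm above the bench. The push on the dome peaks at about 8 to 15 N with its underside 11 mm above the seat, drops suddenly to nothing (the clips then draw it down) and rises again on the plate
- clip_right (a joint): The same for the clip at the lamp's -y side
- brush: Bench brush standing on its bristles: black bristle block 26 mm (x) x 50 mm (y), 30 mm high, wooden back 30 x 54 mm up to 45 mm, on it an upright light wooden handle 20 mm (x) x 24 mm (y) from 45 to 106 mm; about 120 g. Origin: centre of the underside of the bristles, z up the handle. Grip the handle from above, about 80 mm up
- dome_amber: The new amber (orange) lens, round plastic lens dome, about 80 g: flange 80 mm across, 7 mm thick at the bottom, above it a smooth cylinder 56 mm across up to 67 mm, rounded crown to 81 mm. Stands upright. Origin: centre of its underside, z up. Grip the cylinder from above, 50 to 55 mm up, so that the fingertips stay clear of the pins and clips
- dome_red: A bystander, red, same make: round plastic lens dome, about 80 g: flange 80 mm across, 7 mm thick at the bottom, above it a smooth cylinder 56 mm across up to 67 mm, rounded crown to 81 mm. Stands upright. Origin: centre of its underside, z up
- dome_green: A bystander, green, same make: round plastic lens dome, about 80 g: flange 80 mm across, 7 mm thick at the bottom, above it a smooth cylinder 56 mm across up to 67 mm, rounded crown to 81 mm. Stands upright. Origin: centre of its underside, z up
- bit1: One bit: chunk about 15 x 14 mm, 12 mm tall, about 12 g, of the broken old amber lens, lying loose on the lamp's white plate. Origin: centre of its underside
- bit2: Another bit: chunk about 15 x 14 mm, 12 mm tall, about 12 g, of the broken old amber lens, lying loose on the lamp's white plate. Origin: centre of its underside
- bit3: A third bit: chunk about 15 x 14 mm, 12 mm tall, about 12 g, of the broken old amber lens, lying loose on the lamp's white plate. Origin: centre of its underside
- screw_jar: Bystander: jar of screws with a green cap, 68 mm across, 100 mm tall; origin: centre of its underside
- screwdriver: Bystander: screwdriver lying on the bench on the robot's right; origin in its handle
- spot_lamp: Bystander: round spot lamp lying face up, 90 mm across, 46 mm tall; origin: centre of its underside
- bulb_carton: Bystander: green carton 50 x 90 x 60 mm; origin: centre of its underside
Things that resemble listed ones, but are neither listed nor needed, are in the scene too. Several things look just like the dome_amber: the one meant starts farthest to the robot's right. What is shaped like the brush but turquoise is not meant.

How it is judged:
On the way, in this order (a step that is already met when the one before it is completed fails the run):
1. all three bits are swept off the lamp ((height (world z) of bit1 below 0.022 m or (height (world z) of bit1 below 0.034 m and (x of bit1 in the frame of lamp above 0.041 m or x of bit1 in the frame of lamp below -0.041 m or y of bit1 in the frame of lamp above 0.065 m or y of bit1 in the frame of lamp below -0.065 m))) and (height (world z) of bit2 below 0.022 m or (height (world z) of bit2 below 0.034 m and (x of bit2 in the frame of lamp above 0.041 m or x of bit2 in the frame of lamp below -0.041 m or y of bit2 in the frame of lamp above 0.065 m or y of bit2 in the frame of lamp below -0.065 m))) and (height (world z) of bit3 below 0.022 m or (height (world z) of bit3 below 0.034 m and (x of bit3 in the frame of lamp above 0.041 m or x of bit3 in the frame of lamp below -0.041 m or y of bit3 in the frame of lamp above 0.065 m or y of bit3 in the frame of lamp below -0.065 m)))), for 0.2 s.
2. the brush is put down on the bench, let go, clear of the lamp (horizontal distance between brush and lamp above 0.09 m and height (world z) of brush below 0.04 m and contact force between the fingers and brush below 0.2 N), for 0.2 s.
3. the amber dome is snapped home under both clips (horizontal distance between dome_amber and seat below 0.004 m and angle between dome_amber's own z axis and vertical below 0.07 rad and z of dome_amber in the frame of seat below 0.0005 m and value of joint each of clip_left, clip_right below 0.0022 m), for 0.1 s.
At the end, for the whole second after the job is handed in: Amber dome under both clips (4 mm from centre, tilt < 0.07 rad, underside < 0.5 mm above the seat, clips within 2.2 mm of relaxed), robot on it and plate still pressed down > 2.5 mm; bits off the lamp (z < 22 mm, or heaped beside it); brush on the bench, let go, > 90 mm from the lamp's centre (all of step 1 and all of step 2 and all of step 3 and value of joint plate above 0.0025 m and (contact force between dome_amber and the fingers above 2 N or contact force between dome_amber and the arm above 2 N)); the arm keeps its last pose, push and grip.
It fails at once if the gripper or arm touches a broken bit (contact force between any of the fingers, the arm and bit1 above 0.3 N or contact force between any of the fingers, the arm and bit2 above 0.3 N or contact force between any of the fingers, the arm and bit3 above 0.3 N).
It fails at once if a dome touches a broken bit while the bit is on the lamp ((contact force between dome_amber and bit1 above 0.3 N and height (world z) of bit1 above 0.022 m) or (contact force between dome_red and bit1 above 0.3 N and height (world z) of bit1 above 0.022 m) or (contact force between dome_green and bit1 above 0.3 N and height (world z) of bit1 above 0.022 m) or (contact force between dome_amber and bit2 above 0.3 N and height (world z) of bit2 above 0.022 m) or (contact force between dome_red and bit2 above 0.3 N and height (world z) of bit2 above 0.022 m) or (contact force between dome_green and bit2 above 0.3 N and height (world z) of bit2 above 0.022 m) or (contact force between dome_amber and bit3 above 0.3 N and height (world z) of bit3 above 0.022 m) or (contact force between dome_red and bit3 above 0.3 N and height (world z) of bit3 above 0.022 m) or (contact force between dome_green and bit3 above 0.3 N and height (world z) of bit3 above 0.022 m)).
It fails at once if a bystander is moved more than 30 mm (distance of any of dome_red, dome_green, screw_jar, screwdriver, spot_lamp, bulb_carton from where it was at the start of the episode above 0.03 m).
It also fails if it takes over 72 s, if anything falls off the work surface, if the arm or the gripper's body presses on something with over 40 N, if the wrist force passes 120 N, or if a joint passes its speed limit or range.

## Working session

There is one attempt and no reset: what is moved stays moved. The work goes in short steps, Python scripts to look and compute and a shell command to move; the robot and the scene stay as the last step left them, time stands still between calls to the robot, and variables do not carry over. Pictures are saved under pics/ and viewed, and the job is handed in when it is done.

```bash
ls; mkdir -p pics; cat > h.py <<'E'
import numpy as np,cv2,sys
from workcell import bot
def snap(n,f):
    c=bot.read_camera(n); cv2.imwrite('pics/'+f+'.png',cv2.cvtColor(c['pixels'],cv2.COLOR_RGB2BGR))
    np.savez('pics/'+f+'.npz',**{k:np.array(v) for k,v in c.items()}); return c
def load(f): return dict(np.load('pics/'+f+'.npz'))
def ray(c,u,v,z):
    R,t=np.array(c['R']),np.array(c['t']); o=-R.T@t
    d=R.T@np.array([(u-c['cx'])/c['fx'],(v-c['cy'])/c['fy'],1]); return o+d*(z-o[2])/d[2]
def proj(c,X):
    p=np.array(c['R'])@np.array(X)+np.array(c['t']); return np.array([c['fx']*p[0]/p[2]+c['cx'],c['fy']*p[1]/p[2]+c['cy']])
E
python3 - <<'E'
from h import *
for n in('scene','top','wrist'):
    c=snap(n,n+'0'); print(n,c['fx'],-np.array(c['R']).T@c['t'],np.round(c['R'],3).tolist())
print(bot.read_state())
E
```

```text
pics
scene 397.66545928883346 [ 1.07037281 -0.90344579  0.95003284] [[0.864, 0.503, 0.012], [0.335, -0.559, -0.758], [-0.374, 0.659, -0.652]]
top 454.5014063499161 [ 0.32626562 -0.00858447  1.245134  ] [[-0.025, -1.0, -0.013], [-0.982, 0.027, -0.188], [0.188, 0.008, -0.982]]
wrist 327.3489821238996 [0.16552053 0.65790511 0.37315158] [[0.343, 0.939, -0.002], [0.901, -0.328, 0.283], [0.265, -0.099, -0.959]]
{'time': 0.15, 'q': array([ 1.18107649e+00,  2.64613592e-01,  1.60509161e+00,  2.09065009e-05,
        1.27370451e+00, -3.68858370e-02]), 'joint_vel': array([-0.00061302, -0.00218246, -0.00456781, -0.00014025,  0.00040257,
        0.00035892]), 'joint_torque': array([-1.84796313e-04, -5.15907884e+01, -3.67956412e+01, -1.23263144e-04,
        8.04623152e-03,  1.38091053e-05]), 'tool_pos': array([0.23301061, 0.63286922, 0.22200856]), 'tcp_rot': array([-1.55478276,  0.27724619, -0.27660843]), 'wrist_force': array([-0.20540663, -0.599588  , -0.54185506]), 'torque': array([-0.01198364,  0.05273293, -0.0502017 ]), 'width': 1.0001072947000833}
```

View pics/top0.png

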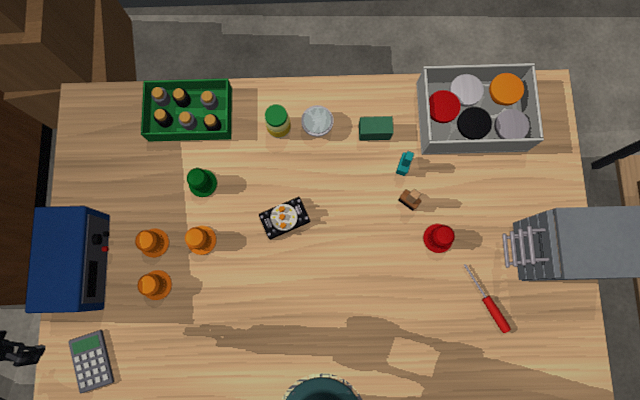

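View pics/scene0.png

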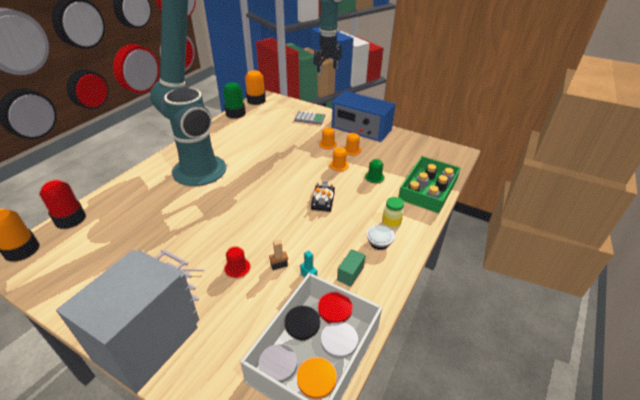

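View pics/wrist0.png

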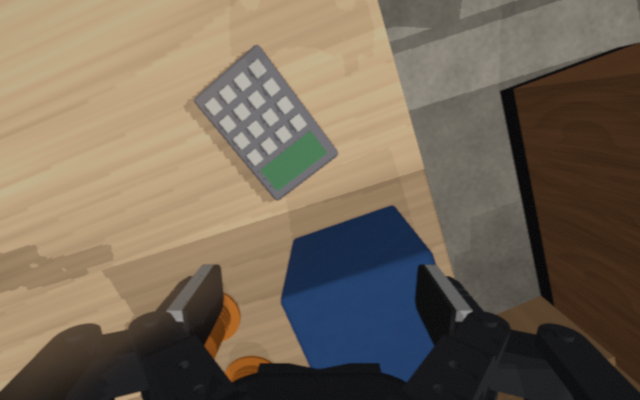

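Top view: the three amber domes are at about (201,240), (152,241) and (155,285), so the target is (201,240). The lamp is at (285,217), the wooden brush at (409,200) and the turquoise one at (405,162). I'll zoom in on these.

```bash
python3 - <<'E'
from h import *
im=cv2.imread('pics/top0.png')
a=cv2.resize(im[185:250,245:325],None,fx=5,fy=5,interpolation=cv2.INTER_CUBIC)
b=cv2.resize(im[180:245,380:460],None,fx=5,fy=5,interpolation=cv2.INTER_CUBIC)
c=cv2.resize(im[215:280,165:245],None,fx=5,fy=5,interpolation=cv2.INTER_CUBIC)
s=cv2.imread('pics/scene0.png'); 
d=cv2.resize(s[170:220,290:355],(400,325),interpolation=cv2.INTER_CUBIC)
top=np.hstack([a,b]); bot_=np.hstack([c,d]); cv2.imwrite('pics/z0.png',cv2.resize(np.vstack([top,bot_]),(740,600)))
c=load('top0')
for n,u,v,z in [('lamp',285,217,.032),('brush',409,200,.04),('amber',201,240,.04),('a2',152,241,.04),('red',439,237,.04),('green',201,182,.04)]: print(n,ray(c,u,v,z).round(3))
E
```

```text
lamp [0.525 0.084 0.032]
brush [ 0.561 -0.252  0.04 ]
amber [0.467 0.308 0.04 ]
a2 [0.468 0.439 0.04 ]
red [ 0.459 -0.325  0.04 ]
green [0.626 0.312 0.04 ]
```

View pics/z0.png

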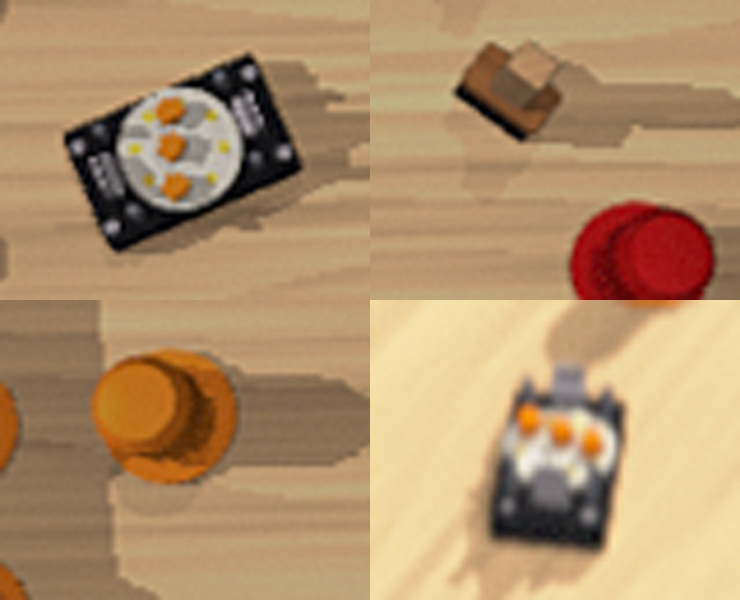

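```bash
python3 - <<'E'
from h import *
from scipy.spatial.transform import Rotation as Ro
M=Ro.from_rotvec([-1.55478276,0.27724619,-0.27660843]).as_matrix(); print(M.round(3))
c=load('top0')
P=[ray(c,245+u/4.625,185+v/4.615,.026) for u,v in [(65,135),(250,55),(300,165),(118,250)]]
print(np.round(P,3), np.mean(P,0))
for a,b in[(0,1),(3,2),(0,3),(1,2)]:
    d=P[b]-P[a]; print(np.linalg.norm(d),np.degrees(np.arctan2(d[1],d[0])))
# brush: back top at .045 corners in panel b
P=[ray(c,380+(u-370)/4.625,180+v/4.615,.045) for u,v in [(490,42),(562,95),(523,128),(458,85)]]
print(np.round(P,3), np.mean(P,0))
for a,b in[(0,1),(3,2),(0,3),(1,2)]:
    d=P[b]-P[a]; print(np.linalg.norm(d),np.degrees(np.arctan2(d[1],d[0])))
E
```

```text
[[ 0.938 -0.001  0.346]
 [-0.346 -0.002  0.938]
 [-0.    -1.    -0.002]]
[[0.535 0.155 0.026]
 [0.58  0.045 0.026]
 [0.514 0.017 0.026]
 [0.466 0.124 0.026]] [0.5238263  0.08515182 0.026     ]
0.11878412495079074 -67.62692236604899
0.11714240405208916 -66.1728599657036
0.07549662334516526 -155.90970909572525
0.07249252028672543 -157.16618751917437
[[ 0.59  -0.245  0.045]
 [ 0.557 -0.284  0.045]
 [ 0.538 -0.261  0.045]
 [ 0.565 -0.225  0.045]] [ 0.56267707 -0.25358857  0.045     ]
0.05142375883811183 -129.47323406237211
0.044672903955521155 -126.2995938808925
0.032192768175483576 141.26826275684562
0.030398823684607654 128.36777948811712
```

```bash
python3 -m jog '[[30,-55,0,0,85],[58,-108,0,0,85],[86,-162,0,0,85],[114,-216,0,0,85],[142,-270,0,0,85],[170,-324,0,0,85],[198,-378,0,0,85],[226,-432,0,0,85],[254,-486,0,0,85],[270,-520,0,0,85]]'; python3 -c "
from h import *
snap('wrist','w1')"
```

```text
time: 1.4
tool_pos: [0.504, 0.1108, 0.2229]
tcp_rot: [-1.553, 0.278, -0.279]
wrist_force: [-0.1, 0.7, 0.1]
width: 0.992
```

View pics/w1.png

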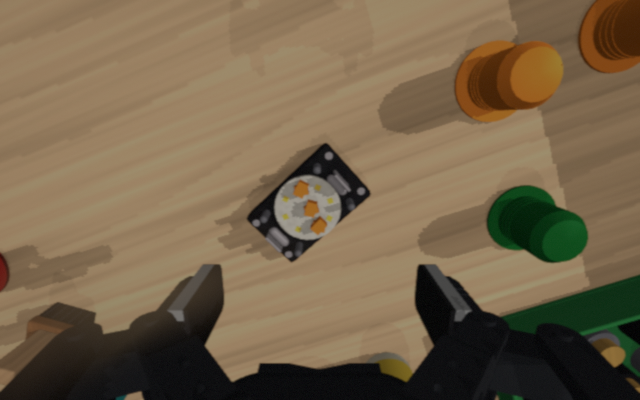

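Wrist view: the lamp is at about (309,202), with three bits in a row across the plate from (301,188) to (319,226). I'll zoom in to fit its pose.

```bash
python3 - <<'E'
from h import *
im=cv2.imread('pics/w1.png')
cv2.imwrite('pics/z1.png',cv2.resize(im[138:268,240:380],None,fx=4.5,fy=4.5,interpolation=cv2.INTER_CUBIC))
E
```

```text
(no output)
```

View pics/z1.png

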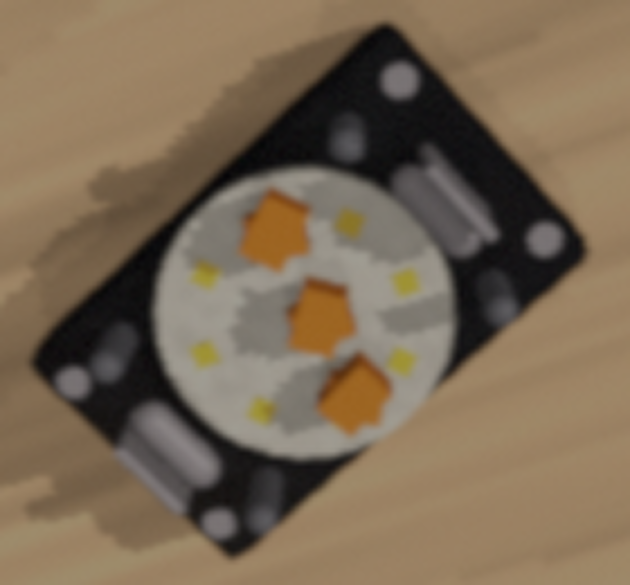

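```bash
cat > fit.py <<'E'
from h import *
from scipy.optimize import least_squares
def fit(obs,x0):  # obs: list of (cam,(u,v),local xyz)
    def T(p,l): return [p[0]+np.cos(p[2])*l[0]-np.sin(p[2])*l[1],p[1]+np.sin(p[2])*l[0]+np.cos(p[2])*l[1],l[2]]
    f=lambda p:np.concatenate([proj(c,T(p,l))-uv for c,uv,l in obs])
    r=least_squares(f,x0,x_scale=[.1,.1,1]); return r.x,r.fun.reshape(-1,2)
E
python3 - <<'E'
from fit import *
c=load('w1'); w=lambda u,v:np.array([240+(u+.5)/4.5-.5,138+(v+.5)/4.5-.5])
X,Y=.038,.062
o=[(c,w(305,312),(0,0,.032)),
 (c,w(388,20),(-X,Y,.026)),(c,w(588,252),(X,Y,.026)),(c,w(235,556),(X,-Y,.026)),(c,w(34,362),(-X,-Y,.026)),
 (c,w(348,120),(-.026,.038,.053)),(c,w(508,312),(.026,.038,.053)),(c,w(120,338),(-.026,-.038,.053)),(c,w(262,512),(.026,-.038,.053))]
for s in (0,1):
  p,r=fit(o[:5] if s==0 else o,[.525,.085,np.radians(-67-90+180)]); print(p.round(4),np.degrees(p[2]),r.round(1).tolist())
# predictions of pins in zoom
for l in [(-.026,.038),(.026,.038),(-.026,-.038),(.026,-.038)]:
  for z in(.026,.053):
    q=[p[0]+np.cos(p[2])*l[0]-np.sin(p[2])*l[1],p[1]+np.sin(p[2])*l[0]+np.cos(p[2])*l[1],z]; u=proj(c,q); print(l,z,((u-[240,138])*4.5).round())
# bits in lamp frame
for u,v in[(277,232),(322,322),(355,398)]:
  q=ray(c,*w(u,v),.044)[:2]-p[:2]; a=p[2]; print('bit',(q@[np.cos(a),np.sin(a)]).round(4),(q@[-np.sin(a),np.cos(a)]).round(4))
E
```

```text
[0.5244 0.0903 0.3968] 22.734686708776792 [[0.3, 0.2], [0.1, -1.0], [2.7, -0.7], [-0.2, 2.3], [-3.0, -0.1]]
[0.5231 0.0914 0.3861] 22.119800457281094 [[0.8, -1.3], [1.3, -2.3], [3.4, -1.4], [-0.4, 0.8], [-2.8, -2.1], [0.9, 3.5], [-0.3, -1.6], [-3.0, 4.4], [0.1, 0.2]]
(-0.026, 0.038) 0.026 [351. 116.]
(-0.026, 0.038) 0.053 [350. 134.]
(0.026, 0.038) 0.026 [494. 273.]
(0.026, 0.038) 0.053 [505. 303.]
(-0.026, -0.038) 0.026 [123. 323.]
(-0.026, -0.038) 0.053 [105. 356.]
(0.026, -0.038) 0.026 [267. 468.]
(0.026, -0.038) 0.053 [261. 511.]
bit -0.0201 0.0093
bit 0.0027 0.0023
bit 0.0218 -0.0046
```

```bash
python3 -m jog '[[8,-40,0,-10.7,85],[16,-80,0,-21.4,85],[24,-120,0,-32,85],[32,-160,0,-42.7,85],[40,-200,0,-53.4,85],[48,-240,10,-64,85],[56,-280,20,-74.7,85],[64,-310,30,-85,85],[71,-335,30,-96,85],[77,-343,30,-106,85]]'; python3 -c "
from h import *
snap('wrist','w2')"
```

```text
time: 2.7
tool_pos: [0.5803, -0.231, 0.2528]
tcp_rot: [-0.836, 1.663, -1.663]
wrist_force: [-0.3, -0.8, -0.3]
width: 0.993
```

View pics/w2.png

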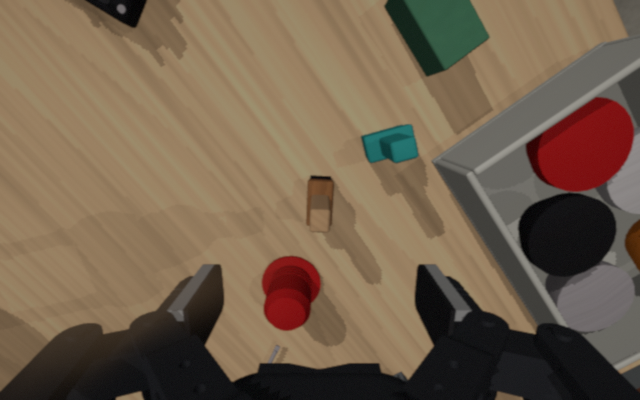

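Wrist view: the wooden brush is at (319,205), nearly aligned with the jaws. The turquoise brush is at (390,145) and the red dome at (290,290).

```bash
python3 - <<'E'
from h import *
im=cv2.imread('pics/w2.png')
cv2.imwrite('pics/z2.png',cv2.resize(im[165:245,280:360],None,fx=7,fy=7,interpolation=cv2.INTER_CUBIC))
E
```

```text
(no output)
```

View pics/z2.png

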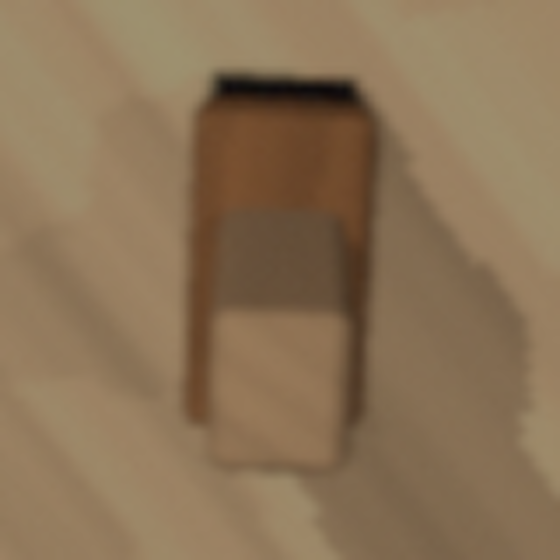

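```bash
python3 - <<'E'
from fit import *
from scipy.spatial.transform import Rotation as Ro
c=load('w2'); w=lambda u,v:np.array([280+(u+.5)/7-.5,165+(v+.5)/7-.5])
o=[(c,w(*uv),l) for uv,l in [((200,103),(-.015,.027,.045)),((380,103),(.015,.027,.045)),((363,424),(.015,-.027,.045)),((187,424),(-.015,-.027,.045)),
((213,308),(-.01,.012,.106)),((350,308),(.01,.012,.106)),((348,467),(.01,-.012,.106)),((212,467),(-.01,-.012,.106))]]
p,r=fit(o,[.563,-.253,np.radians(-36)]); print(p.round(4),np.degrees(p[2]),r.round(1).tolist())
M=Ro.from_rotvec(bot.read_state()['tcp_rot']).as_matrix(); print(np.degrees(np.arctan2(M[1,2],M[0,2])),bot.read_state()['tool_pos'], bot.read_state()['q'])
for n,u,v in [('c',319,205),('redbase',291,280)]: print(n,ray(c,u,v,.0).round(3))
E
```

```text
[ 0.5653 -0.2528 -0.6644] -38.06526724919052 [[-1.2, -0.0], [0.0, 0.7], [0.6, 0.6], [-0.1, -0.1], [-0.3, -1.1], [1.2, -0.5], [0.5, 0.6], [-0.7, 0.0]]
-36.93011079392523 [ 0.58083123 -0.23129208  0.25258501] [-4.18539421e-01  1.53810775e-01  1.68130151e+00 -4.73418553e-04
  1.30623531e+00  2.26136408e-01]
c [ 0.556 -0.264  0.   ]
redbase [ 0.461 -0.328  0.   ]
```

```bash
python3 -m jog '[[-15,-23,-20,-1,55],[-15,-23,-60,-1,55],[-15,-23,-100,-1,55],[-15,-23,-140,-1,55],[-15,-23,-164,-1,55],[-15,-23,-164,-1,50],[-15,-23,-164,-1,10],[-15,-23,-164,-1,10],[-15,-23,-164,-1,10],[-15,-23,-164,-1,10]]' 45; python3 -c "
from h import *
snap('wrist','w3');snap('scene','s3')"
```

```text
time: 4.0
tool_pos: [0.5666, -0.2532, 0.0912]
tcp_rot: [-0.826, 1.666, -1.671]
wrist_force: [-0.7, 0.8, 6.1]
width: 0.215
```

View pics/w3.png

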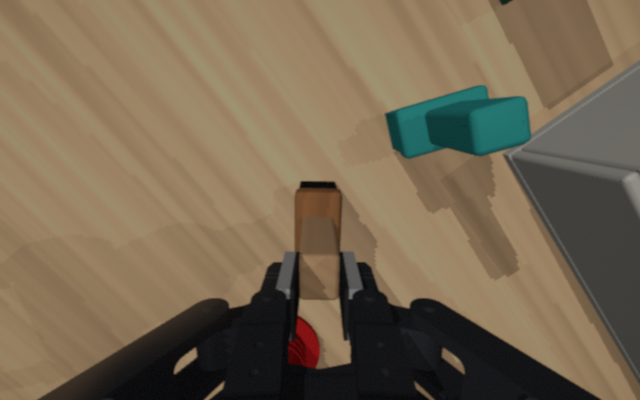

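Gripped: the handle is between the pads (318,270) and the opening is about 18 mm. Next I'll lift and carry the brush to the lamp's +x side, turned to the lamp's axes.

```bash
python3 -m jog '[[0,0,20,0,10],[0,0,60,0,10],[4,50,100,10,10],[8,105,134,20,10],[12,160,134,30,10],[18,215,134,40,10],[24,270,134,50,10],[30,325,134,60,10],[33,374,134,60.5,10],[33,374,134,60.5,10]]'; python3 -c "
from h import *
snap('wrist','w4');snap('top','t4'); print(bot.read_state()['tool_pos'],bot.read_state()['q'])"
```

```text
time: 5.35
tool_pos: [0.598, 0.1249, 0.2239]
tcp_rot: [-1.375, 0.901, -0.901]
wrist_force: [0.2, 0.2, -1.3]
width: 0.215
[0.59799724 0.12165246 0.2235975 ] [ 1.60296829e-01  1.42348336e-01  1.74786611e+00 -7.52320531e-04
  1.25140497e+00 -2.47407206e-01]
```

View pics/w4.png

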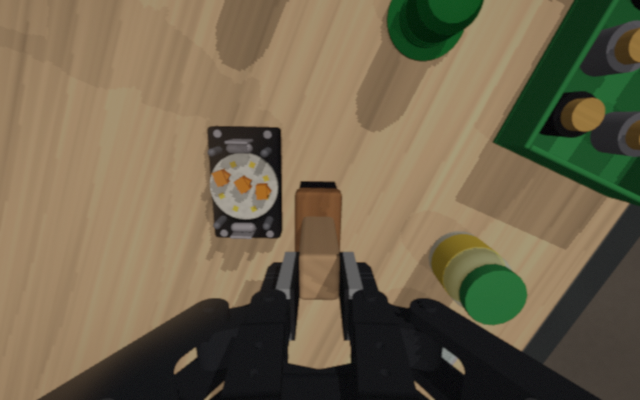

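View pics/t4.png

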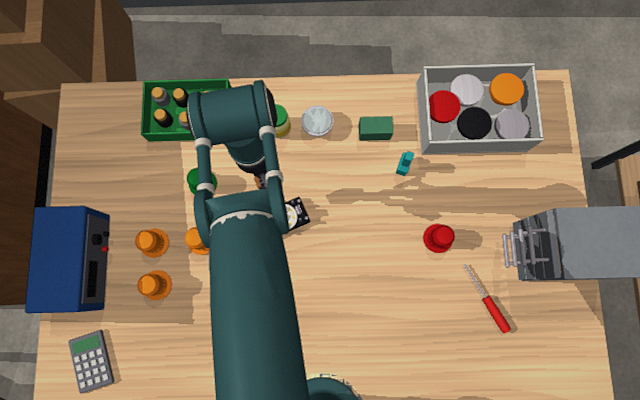

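Wrist view: brush held, and the lamp beside it at (246,183), aligned, with the bits at (221,177), (242,184) and (262,191). I'll zoom in for the fit.

```bash
python3 - <<'E'
from h import *
im=cv2.imread('pics/w4.png')
cv2.imwrite('pics/z4.png',cv2.resize(im[120:245,200:350],None,fx=4.5,fy=4.5,interpolation=cv2.INTER_CUBIC))
E
```

```text
(no output)
```

View pics/z4.png

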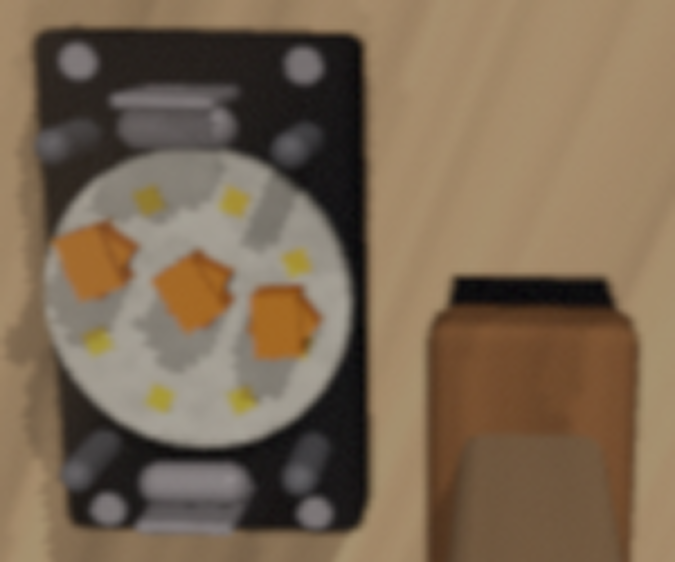

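```bash
python3 - <<'E'
from fit import *
c=load('w4'); c1=load('w1'); w=lambda u,v:np.array([200+(u+.5)/4.5-.5,120+(v+.5)/4.5-.5]); w1=lambda u,v:np.array([240+(u+.5)/4.5-.5,138+(v+.5)/4.5-.5])
X,Y=.0372,.0612
L=[(0,0,.032),(-X,Y,.026),(X,Y,.026),(X,-Y,.026),(-X,-Y,.026),(-.026,.038,.053),(.026,.038,.053),(-.026,-.038,.053),(.026,-.038,.053)]
U4=[(199,299),(37,32),(361,37),(365,530),(73,528),(52,144),(287,153),(78,475),(301,482)]
U1=[(305,312),(388,22),(586,252),(235,554),(36,362),(348,135),(503,303),(107,357),(262,510)]
o4=[(c,w(*u),l) for u,l in zip(U4,L)];o1=[(c1,w1(*u),l) for u,l in zip(U1,L)]
for o in(o4,o1,o4+o1):
  p,r=fit(o,[.525,.088,.39]); print(p.round(4),np.degrees(p[2]),r.round(1).tolist())
# brush (bottom at .1325)
zb=bot.read_state()['tool_pos'][2]-.0912; print(zb)
o=[(c,w(432,311),(-.015,.027,.045+zb)),(c,w(635,311),(.015,.027,.045+zb)),(c,w(452,280),(-.013,.025,zb)),(c,w(611,280),(.013,.025,zb))]
print(fit(o,[.6,.12,.39]))
E
```

```text
[0.5264 0.0901 0.394 ] 22.57353571702055 [[0.6, 0.0], [-0.8, -0.5], [-0.8, -0.2], [-0.1, 0.7], [-0.5, -0.0], [0.2, 0.4], [1.3, -0.5], [-0.3, 0.5], [0.2, -0.2]]
[0.5235 0.0907 0.3946] 22.607545559814948 [[0.3, -0.7], [0.2, -1.2], [2.2, -1.4], [-0.2, 1.0], [-2.4, -1.0], [-0.0, 0.7], [0.3, 0.6], [-0.5, 1.1], [0.0, 1.3]]
[0.525  0.0904 0.3941] 22.57992332237207 [[-0.5, -0.7], [-1.9, -1.3], [-1.9, -0.9], [-1.1, 0.1], [-1.6, -0.7], [-1.1, -0.4], [0.1, -1.3], [-1.4, -0.2], [-0.9, -0.8], [0.6, 0.7], [0.5, 0.3], [2.4, 0.0], [-0.0, 2.3], [-2.1, 0.3], [0.2, 2.3], [0.4, 2.1], [-0.2, 2.6], [0.2, 2.7]]
0.13239749964346978
(array([0.59795076, 0.12354662, 0.4125399 ]), array([[-1.92235161,  1.84282741],
       [ 1.39469122,  1.88731826],
       [ 0.72522856, -2.22529088],
       [-0.08329864, -2.19257026]]))
```

```bash
python3 -m jog '[[0,-1,-30,0,10],[0,-1,-60,0,10],[0,-1,-85,0,10],[0,-1,-97,0,10],[0,-1,-97,0,10],[-9,-5,-97,0,10],[-18,-8,-97,0,10],[-18,-8,-97,0,10],[-18,-8,-97,0,10],[-18,-8,-97,0,10]]'; python3 -c "
from h import *
snap('wrist','w5');snap('scene','s5'); print(bot.read_state()['tool_pos'])
im=cv2.imread('pics/s5.png');w=cv2.imread('pics/w5.png')
cv2.imwrite('pics/z5.png',np.hstack([cv2.resize(im[160:240,290:370],(400,400),interpolation=cv2.INTER_CUBIC),cv2.resize(w[100:300,150:350],(400,400))]))"
```

```text
time: 6.7
tool_pos: [0.5805, 0.1136, 0.1263]
tcp_rot: [-1.374, 0.904, -0.905]
wrist_force: [0.1, -0.1, -0.8]
width: 0.216
[0.58042912 0.11353944 0.12614927]
```

View pics/z5.png

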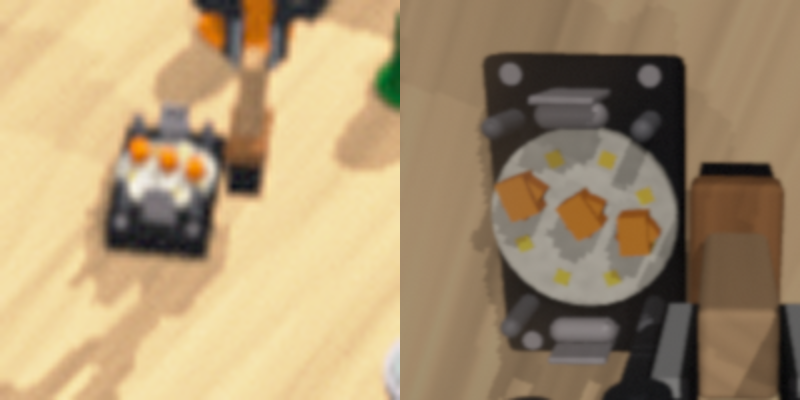

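Brush beside the lamp, centred on its open way, bristles about 3 mm above plate height. Sweep now.

```bash
python3 -m jog '[[-11,-5,0,0,10],[-23,-9,0,0,10],[-35,-14,0,0,10],[-47,-19,0,0,10],[-59,-24,0,0,10],[-71,-29,0,0,10],[-83,-34,0,0,10],[-95,-39,0,0,10],[-107,-44,0,0,10],[-119,-49,0,0,10]]'; python3 -c "
from h import *
snap('wrist','w6');snap('scene','s6'); print(bot.read_state()['tool_pos'])
im=cv2.imread('pics/s6.png');w=cv2.imread('pics/w6.png')
cv2.imwrite('pics/z6.png',np.hstack([cv2.resize(im[160:240,290:370],(400,400),interpolation=cv2.INTER_CUBIC),cv2.resize(w[100:350,250:500],(400,400))]))"
```

```text
time: 8.05
tool_pos: [0.4604, 0.0641, 0.1261]
tcp_rot: [-1.374, 0.905, -0.905]
wrist_force: [-0.4, -0.7, -1.0]
width: 0.214
[0.459677   0.06393444 0.12579447]
```

View pics/z6.png

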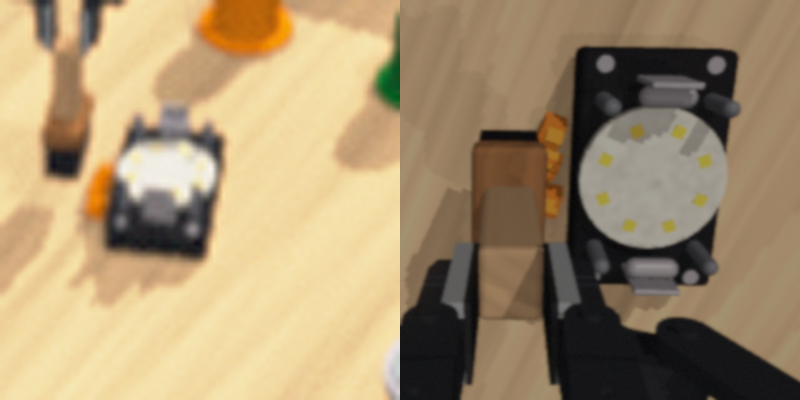

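View pics/w6.png

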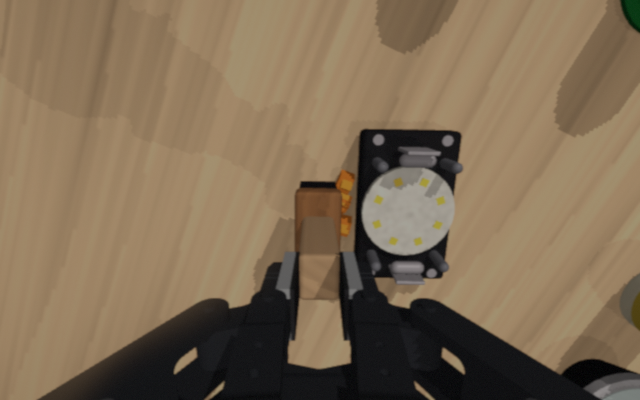

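The plate is clear, and all three bits lie beside the foot between it and the brush (343,180–230). Next: lift the brush, carry it to the robot's right and set it down.

```bash
python3 -m jog '[[0,0,30,0,10],[0,-15,60,0,10],[0,-70,60,0,10],[0,-120,40,0,10],[0,-165,20,0,10],[0,-180,-10,0,10],[0,-180,-26,0,10],[0,-180,-32,0,10],[0,-180,-34,0,10],[0,-180,-34,0,10]]'; python3 -c "
from h import *
snap('scene','s7'); print(bot.read_state()['tool_pos'],bot.read_state()['wrist_force'])
im=cv2.imread('pics/s7.png')
cv2.imwrite('pics/z7.png',cv2.resize(im[140:290,180:380],(800,600),interpolation=cv2.INTER_CUBIC))"
```

```text
time: 9.4
tool_pos: [0.462, -0.115, 0.0929]
tcp_rot: [-1.374, 0.903, -0.905]
wrist_force: [0.1, 0.4, -1.1]
width: 0.214
[ 0.46210538 -0.11517317  0.09302178] [-0.13772137 -0.82639299 -1.05651129]
```

View pics/z7.png

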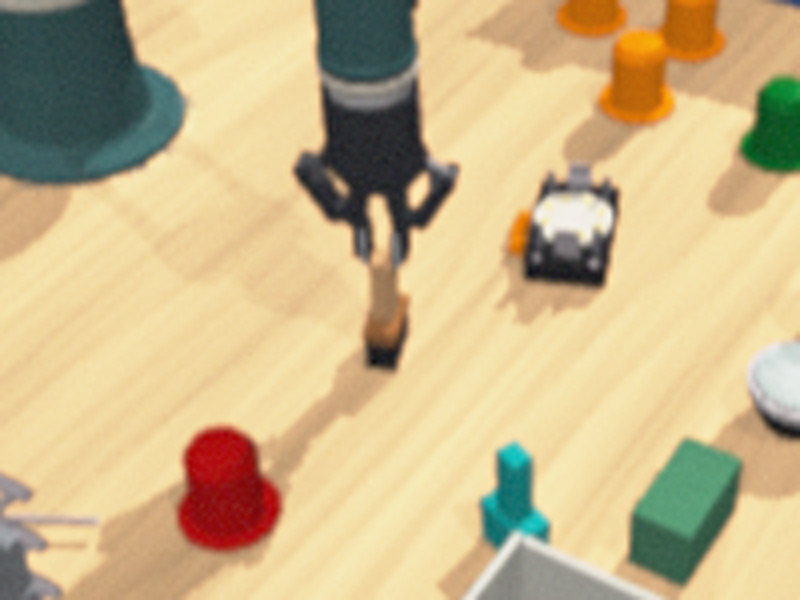

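The brush is about 2 mm above the bench on free ground. Lower it, open and rise.

```bash
python3 -m jog '[[0,0,-2,0,10],[0,0,-2,0,10],[0,0,-2,0,35],[0,0,-2,0,50],[0,0,-2,0,50],[0,0,15,0,50],[0,0,50,0,50],[0,0,90,0,60],[0,0,130,0,85],[0,20,150,0,85]]'; python3 -c "
from h import *
snap('wrist','w8');snap('scene','s8'); print(bot.read_state()['tool_pos'],bot.read_state()['wrist_force'])"
```

```text
time: 10.7
tool_pos: [0.4628, -0.0965, 0.2464]
tcp_rot: [-1.372, 0.901, -0.911]
wrist_force: [0.3, -0.1, -0.4]
width: 0.996
[ 0.4633589  -0.09516908  0.24662002] [ 0.38706465  0.08766595 -0.42122413]
```

View pics/w8.png

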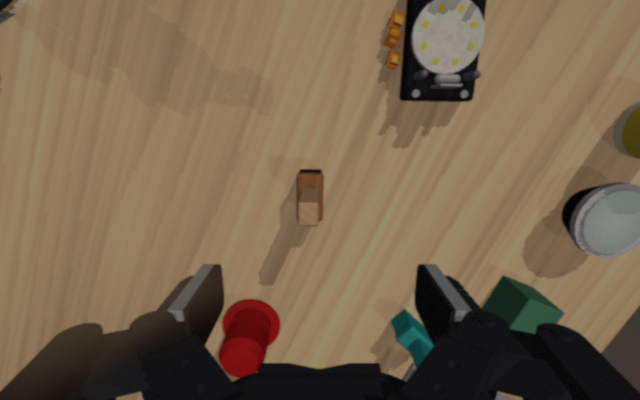

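Wrist view: the brush stands free at (310,198), the lamp is clear, and the bits are on the bench at (395,15–60). Now to the amber dome.

```bash
python3 -m jog '[[0,60,10,0,85],[0,120,10,0,85],[0,180,10,0,85],[0,240,10,0,85],[0,300,10,0,85],[0,360,10,0,85],[0,410,10,0,85],[0,420,10,0,85],[0,420,10,0,85],[0,420,10,0,85]]'; python3 -c "
from h import *
snap('wrist','w9');snap('top','t9'); print(bot.read_state()['tool_pos'],bot.read_state()['wrist_force'])"
```

```text
time: 12.05
tool_pos: [0.4613, 0.3228, 0.2518]
tcp_rot: [-1.375, 0.906, -0.906]
wrist_force: [-0.3, 0.2, 0.5]
width: 0.996
[0.46148231 0.32289437 0.25209386] [ 0.73739001 -0.1941705   0.60568021]
```

View pics/w9.png

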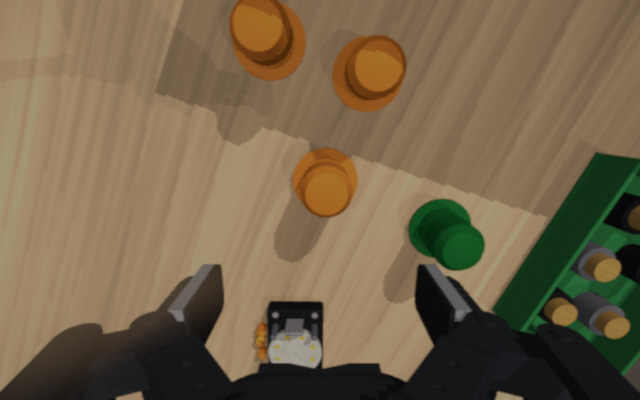

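```bash
python3 - <<'E'
from h import *
c=load('w9'); im=cv2.imread('pics/w9.png')
cv2.imwrite('pics/z9.png',cv2.resize(im[135:230,275:380],None,fx=6,fy=6,interpolation=cv2.INTER_CUBIC))
h=cv2.cvtColor(im,cv2.COLOR_BGR2HSV); m=cv2.inRange(h,(5,170,60),(22,255,255))
n,l,s,ce=cv2.connectedComponentsWithStats(m)
k=l[182,310]; M=(l==k); print(s[k])
# silhouette fit: project dome model hull
from scipy.optimize import minimize
def sil(p):
    pts=[]
    for r,z in[(.04,0),(.04,.007),(.028,.067),(.024,.074),(.014,.079)]:
        for a in np.linspace(0,2*np.pi,40,endpoint=False): pts.append(proj(c,[p[0]+r*np.cos(a),p[1]+r*np.sin(a),z]))
    hull=cv2.convexHull(np.float32(pts)); I=np.zeros((1600,2560),np.uint8)
    cv2.fillPoly(I,[np.int32(np.round(hull*4+1.5))],1); return I[::1,::1]
Mh=cv2.convexHull(cv2.findContours(M.astype(np.uint8),0,2)[0][0]) if 0 else None
M4=cv2.resize(M.astype(np.uint8),(2560,1600),interpolation=cv2.INTER_LINEAR)
f=lambda p:float(np.sum(sil(p)!=M4))
b=minimize(f,[.467,.308],method='Nelder-Mead',options=dict(initial_simplex=[[.467,.308],[.475,.308],[.467,.316]],xatol=1e-4)); print(b.x,b.fun/16,M.sum())
E
```

```text
[ 293  148   64   69 3387]
[0.4710831 0.31856  ] 159.25 3387
```

View pics/z9.png

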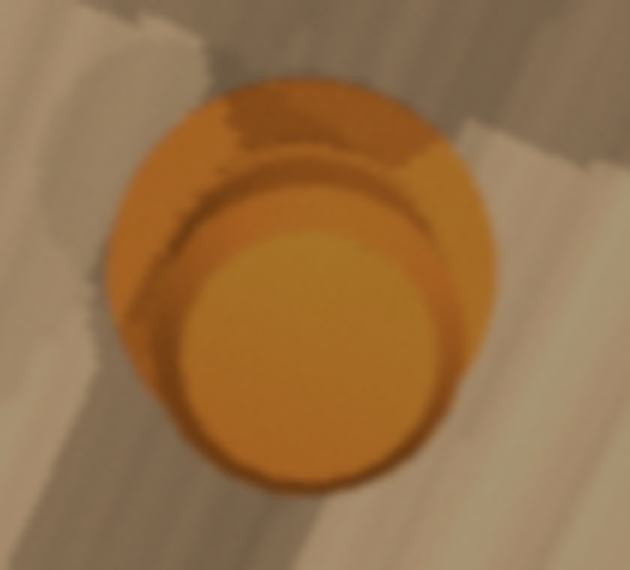

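```bash
python3 -m jog '[[10,-4,-40,0,85],[10,-4,-90,0,85],[10,-4,-140,0,85],[10,-4,-175,0,85],[10,-4,-192,0,85],[10,-4,-192,0,85],[10,-4,-192,0,45],[10,-4,-192,0,45],[10,-4,-192,0,45],[10,-4,-192,0,45]]' 80; python3 -c "
from h import *
snap('wrist','w10'); print(bot.read_state()['tool_pos'],bot.read_state()['wrist_force'])"
```

```text
time: 13.4
tool_pos: [0.4717, 0.3208, 0.0629]
tcp_rot: [-1.373, 0.904, -0.905]
wrist_force: [-3.6, -3.2, 11.2]
width: 0.528
[0.47169456 0.32087208 0.06286721] [-3.91423358 -2.67977122 10.29691275]
```

View pics/w10.png

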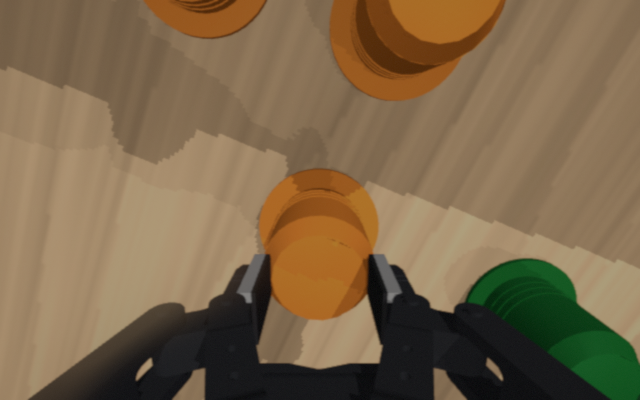

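```bash
python3 - <<'E'
from h import *
c=load('w10'); s=bot.read_state(); p=s['tool_pos']
print('tcp',proj(c,p),'grasp',proj(c,p-[0,0,.006]), 'tip',proj(c,p-[0,0,.025]))
import math
for w in(.0225,.028):
  for s_ in(-1,1):
    print(w,proj(c,p+np.array([s_*w*math.cos(.394),s_*w*math.sin(.394),-.006])), proj(c,p+np.array([s_*w*math.cos(.394),s_*w*math.sin(.394),-.025])))
im=cv2.imread('pics/w10.png')
cv2.imwrite('pics/z10.png',cv2.resize(im[150:350,220:420],None,fx=3,fy=3,interpolation=cv2.INTER_CUBIC))
E
python3 -m jog '[[0,0,0,0,30],[0,0,0,0,30],[0,0,0,0,30],[0,0,0,0,30],[0,0,0,0,30],[0,0,0,0,30],[0,0,0,0,30],[0,0,0,0,30],[0,0,0,0,30],[0,0,0,0,30]]'; python3 -c "
from h import *
snap('wrist','w10b')
s=bot.read_state();print(s['tool_pos'],s['wrist_force'],s['width'])"
```

```text
tcp [318.76776764 261.28493181] grasp [318.76073024 256.30020629] tip [318.74126628 242.51350243]
0.0225 [275.71548774 255.71571782] [279.8400116  241.97662871]
0.0225 [361.74625659 256.8838839 ] [357.59374266 243.04970297]
0.028 [265.18422043 255.57271934] [270.32338645 241.84529038]
0.028 [372.24476109 257.02643751] [367.08360598 243.18067196]
time: 14.7
tool_pos: [0.4718, 0.3209, 0.0635]
tcp_rot: [-1.373, 0.904, -0.905]
wrist_force: [-3.9, -2.7, 13.3]
width: 0.488
[0.47178302 0.32093552 0.06347678] [-4.62753218 -3.37189251 13.09224878] 0.4891797794692127
```

View pics/z10.png

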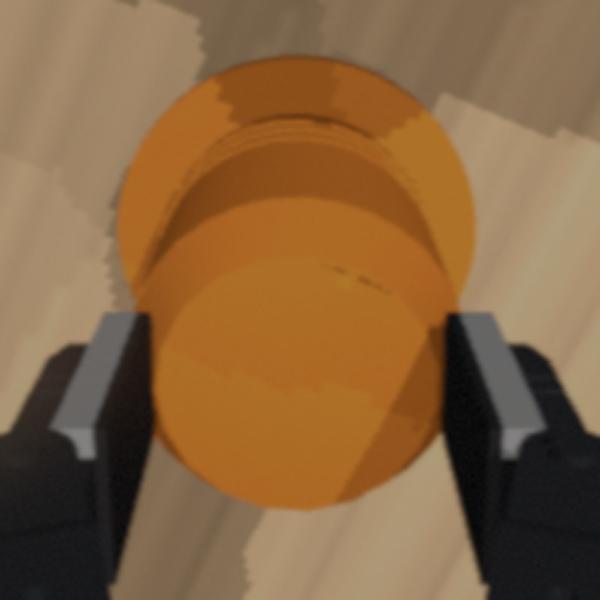

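```bash
python3 - <<'E'
from h import *
im=cv2.imread('pics/w10b.png')
cv2.imwrite('pics/z10b.png',cv2.resize(im[150:350,220:420],None,fx=3,fy=3,interpolation=cv2.INTER_CUBIC))
E
```

```text
(no output)
```

View pics/z10b.png

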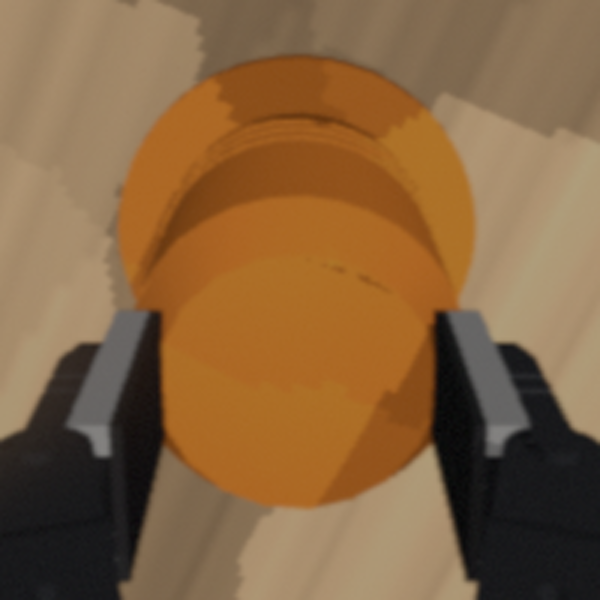

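```bash
python3 - <<'E'
from h import *
from scipy.optimize import least_squares
c=load('w10b')
w=lambda u,v:np.array([220+(u+.5)/3-.5,150+(v+.5)/3-.5])
# flange upper rim points (z .007): left extreme, right extreme, top ; crown bottom silhouette
for z in (.0,.007):
  A=np.linspace(0,2*np.pi,720)
  def f(p):
    q=np.array([proj(c,[p[0]+.04*np.cos(a),p[1]+.04*np.sin(a),z]) for a in A])
    return [q[:,0].min()-w(117,0)[0],q[:,0].max()-w(476,0)[0],q[:,1].min()-w(0,55)[1]]
  r=least_squares(f,[.471,.32],diff_step=1e-3); print(z,r.x,r.fun)
# project dome axis points
p=r.x
for z in(.007,.055,.067,.081): print(z,((proj(c,[*p,z])-[220,150])*3).round())
q=[proj(c,[p[0]+.028*np.cos(a),p[1]+.028*np.sin(a),.067]) for a in A]; q=(np.array(q)-[220,150])*3
print('cyl top rim u',q[:,0].min(),q[:,0].max(),'v',q[:,1].min(),q[:,1].max())
s=bot.read_state()['tool_pos']; d=s[:2]-p; print('tcp-dome lampx,y',d@[.9234,.3838],d@[-.3838,.9234])
E
```

```text
0.0 [0.47276616 0.31835011] [ 2.10882656 -2.10997792 -0.20113045]
0.007 [0.47236218 0.31928374] [ 0.2680889  -0.26833488 -0.02637332]
0.007 [296. 231.]
0.055 [296. 322.]
0.067 [296. 353.]
0.081 [296. 395.]
cyl top rim u 126.16415792248745 464.8648569891783 v 191.11330058330623 499.37350865652917
tcp-dome lampx,y 9.915480316267318e-05 0.0017475289189027045
```

```bash
python3 -m jog '[[0,0,15,0,45],[0,0,50,0,45],[0,-10,100,0,45],[12,-55,110,0,45],[24,-105,110,0,45],[36,-155,110,0,45],[46,-200,110,0,45],[53,-229,110,0,45],[53,-229,110,0,45],[53,-229,110,0,45]]' 60; python3 -c "
from h import *
snap('wrist','w11');snap('scene','s11')
s=bot.read_state();print(s['tool_pos'],s['wrist_force'],s['width'])"
```

```text
time: 16.0
tool_pos: [0.5244, 0.0919, 0.1707]
tcp_rot: [-1.373, 0.905, -0.905]
wrist_force: [-0.2, 0.1, 0.6]
width: 0.525
[0.52415115 0.09246793 0.17040525] [-0.23647899 -0.17920572  0.8396111 ] 0.527942414751694
```

View pics/w11.png

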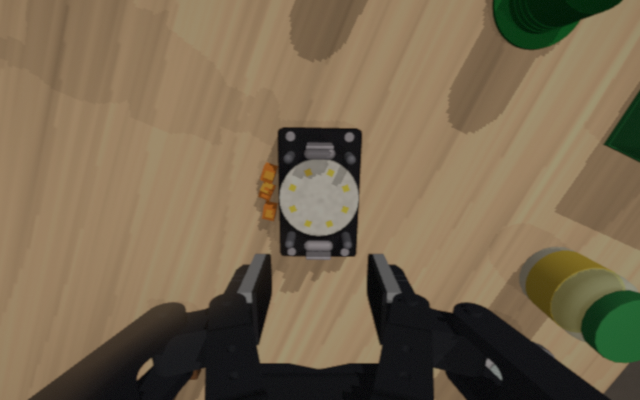

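View pics/s11.png

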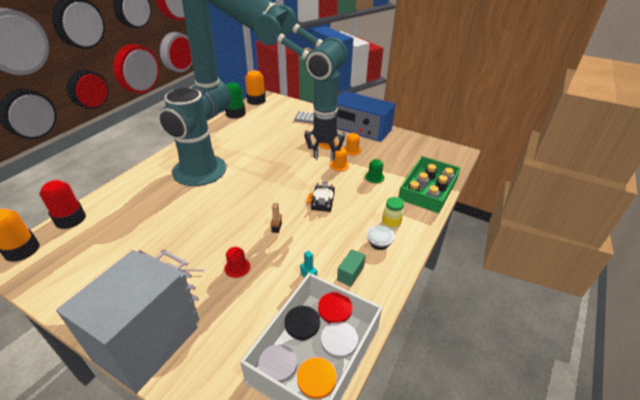

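The dome was not lifted: the gripper is empty and all three amber domes still stand in the scene view, around (340,158). I'll check the pad geometry.

```bash
python3 - <<'E'
from h import *
c=load('w11'); im=cv2.imread('pics/w11.png'); p=np.array([0.52415115,0.09246793,0.17040525])
R2=np.array([[.9234,-.3838],[.3838,.9234]])
sc=3;u0,v0=200,200
z=cv2.resize(im[200:380,200:440],None,fx=sc,fy=sc,interpolation=cv2.INTER_CUBIC)
for dz,col in[(-.025,(0,0,255)),(-.006,(0,255,0)),(.0,(255,0,0)),(.02,(255,255,0))]:
  for sx in(-.0225,.0225):
    for sy in(-.011,.011):
      q=proj(c,np.array([*(p[:2]+R2@[sx,sy]),p[2]+dz])); cv2.circle(z,tuple(int(k) for k in ((q-[u0,v0])*sc)),4,col,-1)
cv2.imwrite('pics/z11.png',z)
for f in('w9','w10b','w11'):
  d=load(f); print(f,-d['R'].T@d['t'])
t=load('t9'); print(cv2.imwrite('pics/t9c.png',cv2.resize(cv2.imread('pics/t9.png')[150:320,100:340],None,fx=3,fy=3)))
c=snap('top','t11');cv2.imwrite('pics/t11c.png',cv2.resize(cv2.imread('pics/t11.png')[150:320,100:340],None,fx=3,fy=3))
E
```

```text
w9 [0.43292503 0.38908079 0.40296703]
w10b [0.44307951 0.38684259 0.21477634]
w11 [0.49577399 0.15787514 0.3220549 ]
True
```

View pics/z11.png

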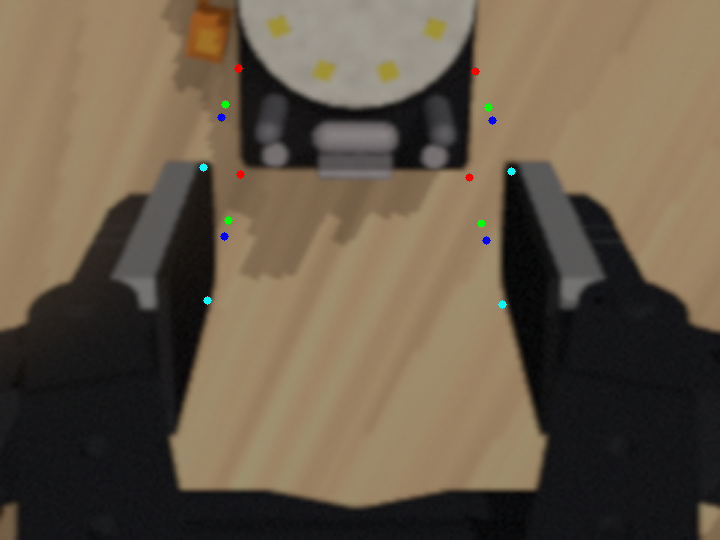

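View pics/t11c.png

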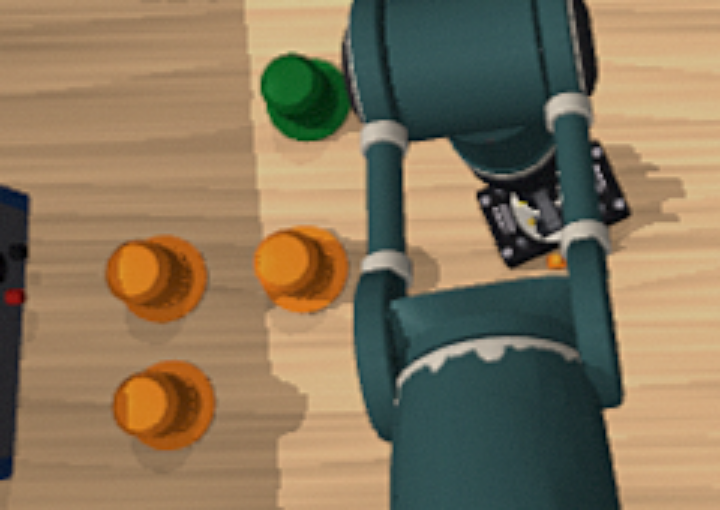

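```bash
python3 - <<'E'
from h import *
R2=np.array([[.9234,-.3838],[.3838,.9234]])
out=[]
for f,p,h in[('s11',np.array([0.52415,0.09247,0.1704]),.0225),('s7',np.array([0.4621,-.1152,.0930]),.01)]:
  c=load(f); im=cv2.imread(f'pics/{f}.png'); o=proj(c,p).astype(int)-[30,30]; sc=6
  z=cv2.resize(im[o[1]:o[1]+65,o[0]:o[0]+65],None,fx=sc,fy=sc,interpolation=cv2.INTER_CUBIC)
  for dz,col in[(-.025,(0,0,255)),(-.006,(0,255,0)),(.0,(255,0,0)),(.02,(255,255,0)),(.048,(255,0,255))]:
    for sx in(-h,h):
      q=proj(c,np.array([*(p[:2]+R2@[sx,0]),p[2]+dz])); cv2.circle(z,tuple(int(k) for k in ((q-o)*sc)),4,col,-1)
  out.append(z)
cv2.imwrite('pics/z11b.png',np.hstack(out))
E
```

```text
(no output)
```

View pics/z11b.png

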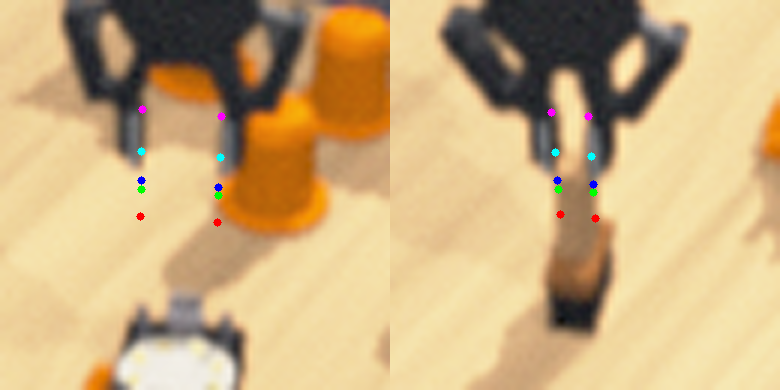

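The scene overlay shows the real fingertips about 12–15 mm above the reported TCP, not 25 mm below it. So the pads only pinched the crown. I'll go back open, re-measure, and grip about 38 mm lower.

```bash
python3 -m jog '[[-5,30,20,0,85],[-15,85,30,0,85],[-27,140,30,0,85],[-40,190,30,0,85],[-51,228,20,0,85],[-51,228,10,0,85],[-51,228,0,0,85],[-51,228,0,0,85],[-51,228,0,0,85],[-51,228,0,0,85]]' ; python3 -c "
from h import *
snap('wrist','w12')
s=bot.read_state();print(s['tool_pos'],s['wrist_force'],s['width'])
im=cv2.imread('pics/w12.png')
cv2.imwrite('pics/z12.png',cv2.resize(im[100:350,160:480],None,fx=2.4,fy=2.4,interpolation=cv2.INTER_CUBIC))
"
```

```text
time: 17.4
tool_pos: [0.4739, 0.3189, 0.1707]
tcp_rot: [-1.373, 0.905, -0.906]
wrist_force: [0.5, -0.3, -0.5]
width: 0.998
[0.47384162 0.31905309 0.17068839] [ 1.15316114 -1.24404311  0.0283813 ] 0.9968066007697433
```

View pics/z12.png

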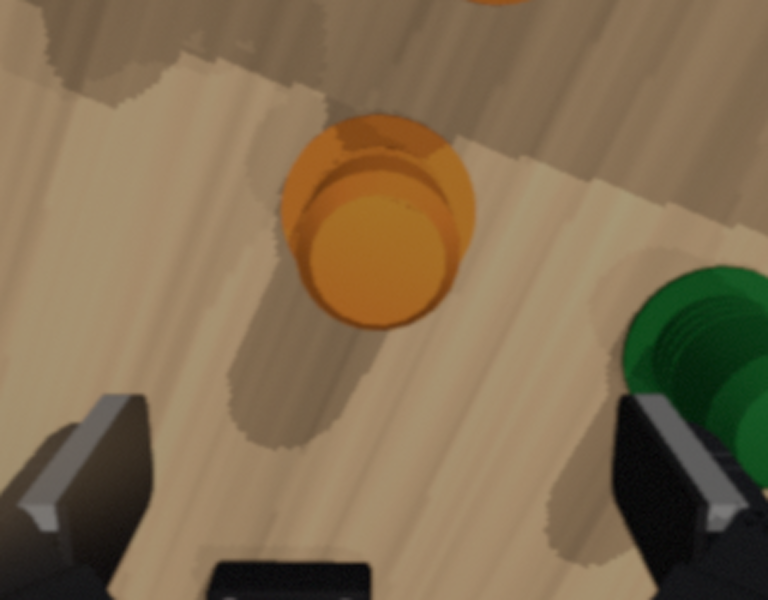

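```bash
cat >> fit.py <<'E'
from scipy.optimize import minimize
def domefit(f,pix,x0,zb=0.,maxrow=400,verts=None):
    c=load(f); im=cv2.imread('pics/%s.png'%f)
    h=cv2.cvtColor(im,cv2.COLOR_BGR2HSV); m=cv2.inRange(h,(5,150,50),(22,255,255))
    n,l,s,ce=cv2.connectedComponentsWithStats(m); M=(l==l[pix[1],pix[0]]).astype(np.uint8)
    M4=cv2.resize(M,None,fx=4,fy=4)
    def sil(p):
        pts=[proj(c,[p[0]+r*np.cos(a),p[1]+r*np.sin(a),z+zb]) for r,z in[(.04,0),(.04,.007),(.028,.067),(.024,.074),(.014,.079)] for a in np.linspace(0,2*np.pi,40,endpoint=False)]
        I=np.zeros_like(M4); cv2.fillConvexPoly(I,cv2.convexHull(np.int32(np.round(np.array(pts)*4+1.5))),1); return I
    g=lambda p:float(np.sum((sil(p)!=M4)[:maxrow*4]))
    b=minimize(g,x0,method='Nelder-Mead',options=dict(initial_simplex=[x0,[x0[0]+.006,x0[1]],[x0[0],x0[1]+.006]],xatol=1e-4)); return b.x,b.fun/16,M.sum()
E
python3 -c "
from fit import *
print(domefit('w12',(316,205),[.472,.319]))"
```

```text
(array([0.47234708, 0.31867164]), np.float64(101.4375), np.uint64(5670))
```

```bash
python3 -m jog '[[-1,0,-30,0,85],[-1,0,-65,0,85],[-1,0,-95,0,85],[-1,0,-120,0,85],[-1,0,-138,0,85],[-1,0,-148,0,85],[-1,0,-148,0,85],[-1,0,-148,0,85],[-1,0,-148,0,85],[-1,0,-148,0,85]]' ; python3 -c "
from h import *
snap('wrist','w13');c=snap('scene','s13')
s=bot.read_state();print(s['tool_pos'],s['wrist_force'],s['width'])
im=cv2.imread('pics/s13.png');o=proj(c,[.472,.319,.04]).astype(int);z=cv2.resize(im[o[1]-35:o[1]+25,o[0]-35:o[0]+35],None,fx=6,fy=6,interpolation=cv2.INTER_CUBIC)
w=cv2.resize(cv2.imread('pics/w13.png')[100:400,160:480],(384,360))
cv2.imwrite('pics/z13.png',np.hstack([z,w]))
"
```

```text
time: 18.7
tool_pos: [0.4727, 0.3197, 0.0228]
tcp_rot: [-1.373, 0.904, -0.905]
wrist_force: [-0.2, -0.6, 0.5]
width: 0.998
[0.47243437 0.3195748  0.02246037] [ 0.46321478 -0.35672228  0.19885514] 0.9955081548222084
```

View pics/z13.png

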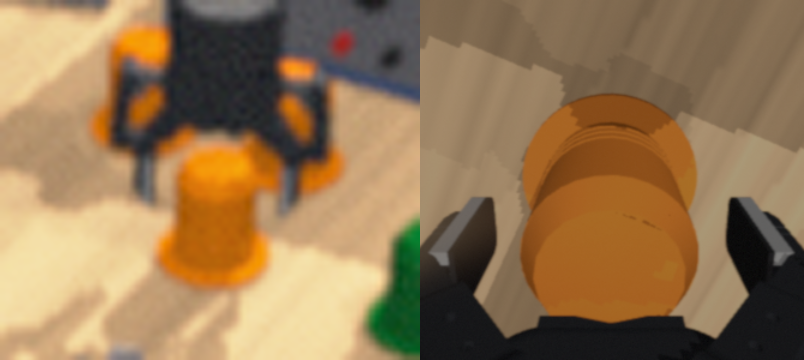

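The fingertips straddle the cylinder about 40–45 mm up, and the body is clear of the crown. Close.

```bash
python3 -m jog '[[0,0,0,0,60],[0,0,0,0,45],[0,0,0,0,45],[0,0,0,0,45],[0,0,0,0,45],[0,0,0,0,45],[0,0,0,0,45],[0,0,0,0,45],[0,0,0,0,45],[0,0,0,0,45]]' 70; python3 -c "
from h import *
snap('wrist','w14');c=snap('scene','s14')
s=bot.read_state();print(s['tool_pos'],s['wrist_force'],s['width'])
im=cv2.imread('pics/s14.png');o=proj(c,[.472,.319,.04]).astype(int);z=cv2.resize(im[o[1]-35:o[1]+25,o[0]-35:o[0]+35],None,fx=6,fy=6,interpolation=cv2.INTER_CUBIC)
w=cv2.resize(cv2.imread('pics/w14.png')[100:400,160:480],(384,360))
cv2.imwrite('pics/z14.png',np.hstack([z,w]))
"
```

```text
time: 20.05
tool_pos: [0.4727, 0.3197, 0.0225]
tcp_rot: [-1.373, 0.904, -0.905]
wrist_force: [-0.4, 0.8, 5.0]
width: 0.638
[0.47272315 0.31973296 0.02254615] [ 1.18794811 -0.42495448  5.5329413 ] 0.6408304716797087
```

View pics/z14.png

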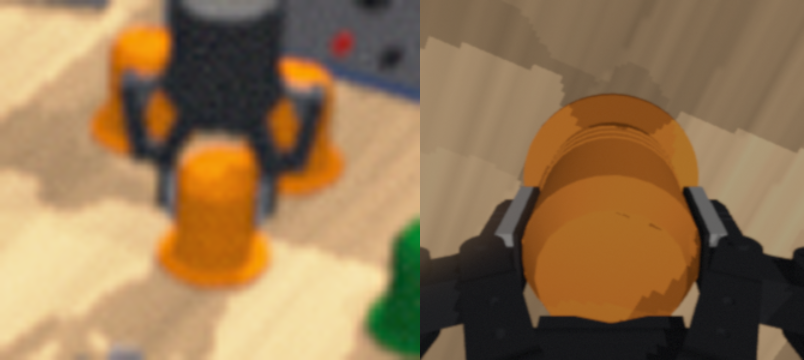

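Now truly gripped (54.6 mm). Lift to hover over the lamp.

```bash
python3 -m jog '[[0,0,15,0,45],[0,0,50,0,45],[0,-10,90,0,45],[12,-55,100,0,45],[24,-105,100,0,45],[36,-155,100,0,45],[46,-200,100,0,45],[53,-229,90,0,45],[53,-229,80,0,45],[53,-229,80,0,45]]'; python3 -c "
from h import *
snap('wrist','w15');snap('scene','s15')
s=bot.read_state();print(s['tool_pos'],s['wrist_force'],s['width'])
z=cv2.resize(cv2.imread('pics/s15.png')[120:220,270:370],(400,400),interpolation=cv2.INTER_CUBIC)
cv2.imwrite('pics/z15.png',z)"
```

```text
time: 21.4
tool_pos: [0.5236, 0.0907, 0.1008]
tcp_rot: [-1.376, 0.908, -0.903]
wrist_force: [-0.5, 0.4, -0.9]
width: 0.637
[0.52462842 0.09135098 0.10187111] [ 1.1516735  -0.25337459 -0.42593698] 0.6353355873485976
```

View pics/w15.png

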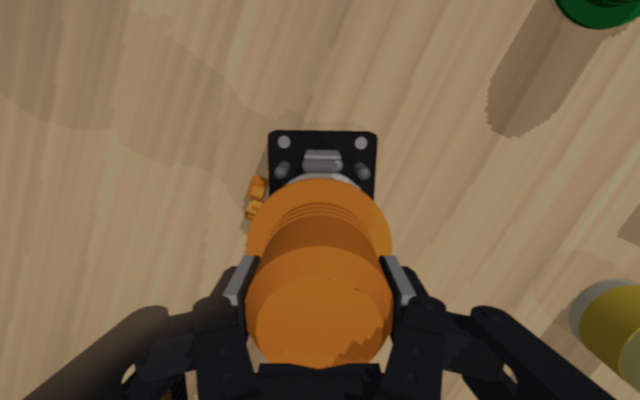

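View pics/z15.png

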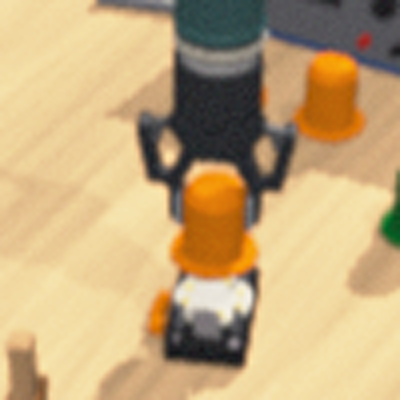

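The dome is lifted and hovers over the lamp. The flange is at (319,240), the lamp's far edge at row 133, and the bits at (255,195) to the side. I'll measure the dome and lamp in the same picture.

```bash
python3 - <<'E'
from h import *
im=cv2.imread('pics/w15.png')
cv2.imwrite('pics/z15b.png',cv2.resize(im[120:250,235:405],None,fx=4.5,fy=4.5,interpolation=cv2.INTER_CUBIC))
E
```

```text
(no output)
```

View pics/z15b.png

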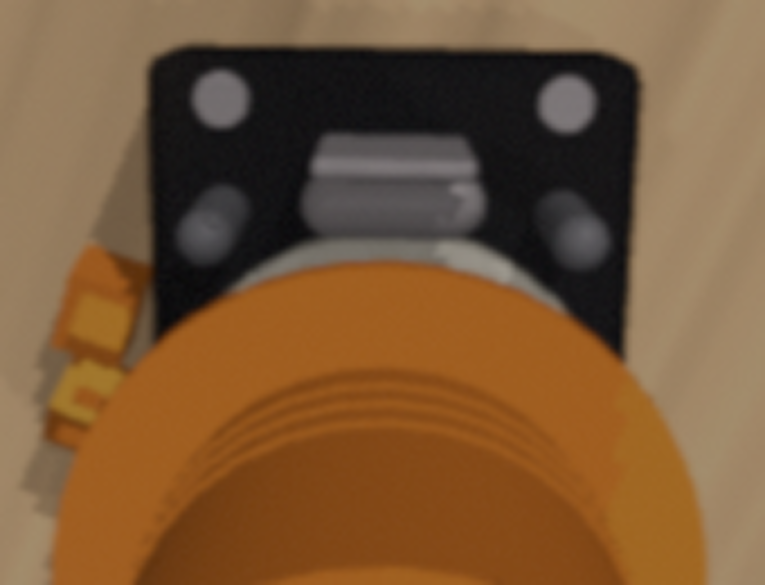

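```bash
python3 - <<'E'
from fit import *
c=load('w15'); w=lambda u,v:np.array([235+(u+.5)/4.5-.5,120+(v+.5)/4.5-.5])
L=[(-.026,.038,.053),(.026,.038,.053),(-.038,.062,.026),(.038,.062,.026)]
U=[(204,238),(582,241),(149,46),(640,52)]
p,r=fit([(c,w(*u),l) for u,l in zip(U,L)],[.5258,.0902,.394]); print('lamp',p.round(4),np.degrees(p[2]),r.round(1).tolist())
A=np.linspace(0,2*np.pi,720)
def circ(x,y,z,R): return np.array([proj(c,[x+R*np.cos(a),y+R*np.sin(a),z]) for a in A])
# plate apex check
def pl(p):
    q=circ(p[0],p[1],.032,.036); return ((q[q[:,1].argmin()]-[235,120])*4.5).round()
print('plate apex pred',pl(p),'obs 385,238')
def f(d):
    q=circ(d[0],d[1],d[2],.04); return [q[:,0].min()-w(53,0)[0],q[:,0].max()-w(706,0)[0],q[:,1].min()-w(0,262)[1]]
d=least_squares(f,[.525,.09,.086],diff_step=1e-3).x; print('dome',d.round(4))
from scipy.optimize import least_squares as ls
for z in (.083,.086,.089):
  g=ls(lambda e:[(f([e[0],e[1],z])[0]+f([e[0],e[1],z])[1]),f([e[0],e[1],z])[2]],[.525,.09],diff_step=1e-3).x
  e=g-p[:2]; print(z,g.round(4),'dome-lamp lx,ly mm',(1e3*np.array([e@[np.cos(p[2]),np.sin(p[2])],e@[-np.sin(p[2]),np.cos(p[2])]])).round(2))
print(bot.read_state()['tool_pos'])
E
```

```text
lamp [0.5254 0.09   0.3979] 22.799786599752302 [[-0.3, -0.1], [0.4, 0.2], [-2.0, 0.1], [1.9, -0.0]]
plate apex pred [387. 227.] obs 385,238
dome [0.5237 0.0904 0.0849]
0.083 [0.5238 0.09  ] dome-lamp lx,ly mm [-1.4   0.65]
0.086 [0.5236 0.0906] dome-lamp lx,ly mm [-1.4   1.23]
0.089 [0.5234 0.0911] dome-lamp lx,ly mm [-1.4  1.8]
[0.52462842 0.09135098 0.10187111]
```

```bash
python3 -m jog '[[1,0,-5,0,45],[1,0,-10,0,45],[1,0,-15,0,45],[1,0,-20,0,45],[1,0,-20,0,45],[1,0,-20,0,45],[1,0,-20,0,45],[1,0,-20,0,45],[1,0,-20,0,45],[1,0,-20,0,45]]'; python3 - <<'E'
from h import *
s=bot.read_state();snap('wrist','w16');snap('scene','s16')
print(s['tool_pos'],s['wrist_force'],s['width'])
im=cv2.imread('pics/w16.png')
cv2.imwrite('pics/z16.png',cv2.resize(im[110:270,225:415],None,fx=4,fy=3.7,interpolation=cv2.INTER_CUBIC))
E
```

```text
time: 22.75
tool_pos: [0.5263, 0.0904, 0.0821]
tcp_rot: [-1.374, 0.905, -0.905]
wrist_force: [-0.1, 0.2, -0.5]
width: 0.641
[0.5262712  0.09041075 0.0821456 ] [-0.1474105   0.23940419 -0.47579785] 0.6409777502952915
```

View pics/z16.png

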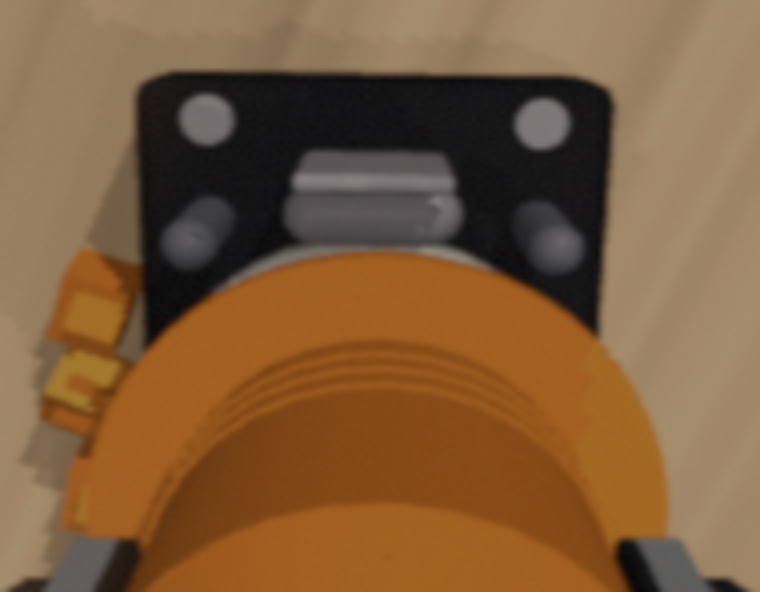

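```bash
python3 - <<'E'
from fit import *
c=load('w16'); w=lambda u,v:np.array([225+(u+.5)/4-.5,110+(v+.5)/3.7-.5])
L=[(-.026,.038,.053),(.026,.038,.053),(-.038,.062,.026),(.038,.062,.026)]
U=[(188,244),(555,247),(136,73),(614,77)]
p,r=fit([(c,w(*u),l) for u,l in zip(U,L)],[.5258,.0902,.394]); print('lamp',p.round(4),np.degrees(p[2]),r.round(1).tolist())
A=np.linspace(0,2*np.pi,720)
def circ(x,y,z,R): return np.array([proj(c,[x+R*np.cos(a),y+R*np.sin(a),z]) for a in A])
def f(d):
    q=circ(d[0],d[1],d[2],.04); return [q[:,0].min()-w(88,0)[0],q[:,0].max()-w(668,0)[0],q[:,1].min()-w(0,252)[1]]
d=least_squares(f,[.525,.09,.066],diff_step=1e-3).x; print('dome',d.round(4))
for z in (.064,.067,.070):
  g=least_squares(lambda e:[(f([e[0],e[1],z])[0]+f([e[0],e[1],z])[1]),f([e[0],e[1],z])[2]],[.525,.09],diff_step=1e-3).x
  e=g-p[:2]; print(z,g.round(4),'dome-lamp lx,ly mm',(1e3*np.array([e@[np.cos(p[2]),np.sin(p[2])],e@[-np.sin(p[2]),np.cos(p[2])]])).round(2))
E
```

```text
lamp [0.5253 0.09   0.3989] 22.857546380278297 [[-0.5, 0.3], [0.9, 0.4], [-2.1, -0.3], [1.7, -0.1]]
dome [0.5265 0.0902 0.0661]
0.064 [0.5267 0.0899] dome-lamp lx,ly mm [ 1.19 -0.69]
0.067 [0.5265 0.0904] dome-lamp lx,ly mm [ 1.18 -0.11]
0.07 [0.5262 0.0909] dome-lamp lx,ly mm [1.17 0.47]
```

```bash
python3 -m jog '[[-1,-0.4,0,0,45],[-1,-0.4,-2,0,45],[-1,-0.4,-4,0,45],[-1,-0.4,-6,0,45],[-1,-0.4,-8,0,45],[-1,-0.4,-10,0,45],[-1,-0.4,-11,0,45],[-1,-0.4,-12,0,45],[-1,-0.4,-12,0,45],[-1,-0.4,-12,0,45]]' 100; python3 - <<'E'
from h import *
s=bot.read_state();snap('wrist','w17')
print(s['tool_pos'],s['wrist_force'],s['torque'],s['width'])
im=cv2.imread('pics/w17.png')
cv2.imwrite('pics/z17.png',cv2.resize(im[110:270,225:415],None,fx=4,fy=3.7,interpolation=cv2.INTER_CUBIC))
E
```

```text
time: 24.1
tool_pos: [0.5253, 0.09, 0.0701]
tcp_rot: [-1.374, 0.905, -0.905]
wrist_force: [0.3, -0.5, -0.9]
width: 0.634
[0.52525138 0.09001527 0.07012962] [ 0.25317526 -0.47465938 -0.86685949] [-0.03198994 -0.03235675 -0.03725766] 0.6343770512081319
```

View pics/z17.png

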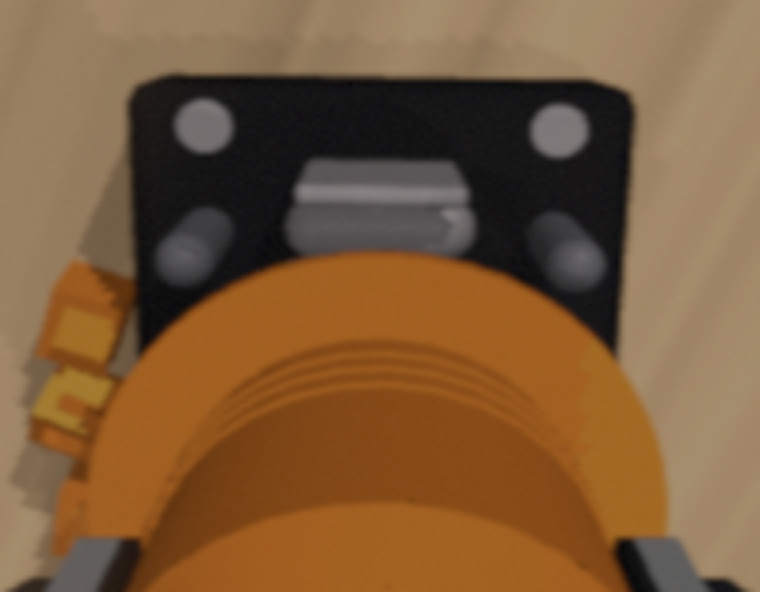

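Centred, no contact force. Now press through the clips.

```bash
python3 -m jog '[[0,0,-2,0,45],[0,0,-4,0,45],[0,0,-6,0,45],[0,0,-8,0,45],[0,0,-10,0,45],[0,0,-12,0,45],[0,0,-14,0,45],[0,0,-16,0,45],[0,0,-16,0,45],[0,0,-16,0,45]]'; python3 - <<'E'
from h import *
s=bot.read_state();snap('wrist','w18');snap('scene','s18')
print(s['tool_pos'],s['wrist_force'],s['torque'],s['width'])
im=cv2.imread('pics/w18.png')
cv2.imwrite('pics/z18.png',cv2.resize(im[110:270,225:415],None,fx=4,fy=3.7,interpolation=cv2.INTER_CUBIC))
E
```

```text
time: 25.4
tool_pos: [0.5247, 0.0899, 0.0538]
tcp_rot: [-1.375, 0.906, -0.904]
wrist_force: [-0.5, 1.1, 1.7]
width: 0.635
[0.52466804 0.08986682 0.05375147] [-0.45027589  1.06906949  1.66719499] [-0.00407224 -0.0940372   0.02408916] 0.6348267824348299
```

View pics/z18.png

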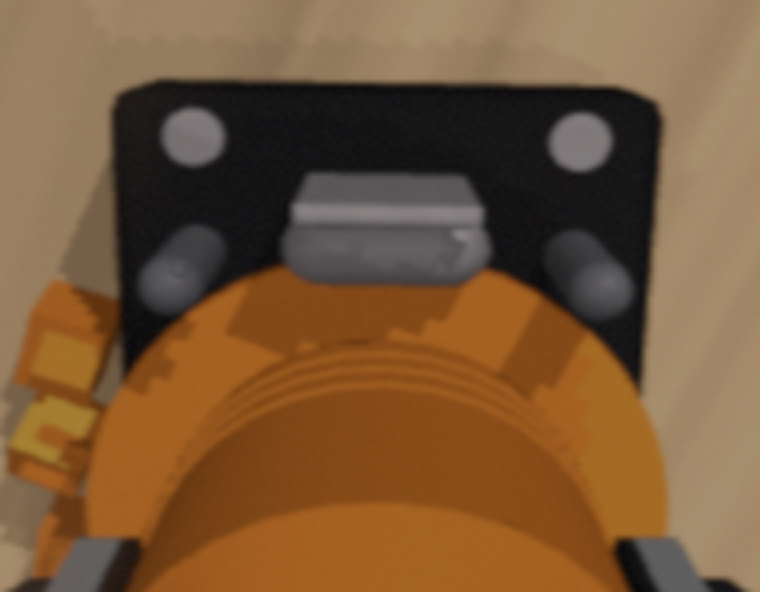

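The clip nose is now over the flange at (385,260), so it has snapped. Press firmly onto the plate.

```bash
python3 -m jog '[[0,0,-1,0,45],[0,0,-2,0,45],[0,0,-3,0,45],[0,0,-3.5,0,45],[0,0,-4,0,45],[0,0,-4,0,45],[0,0,-4,0,45],[0,0,-4,0,45],[0,0,-4,0,45],[0,0,-4,0,45]]'; python3 - <<'E'
from h import *
s=bot.read_state()
print(s['tool_pos'],s['wrist_force'],s['torque'],s['width'])
E
```

```text
time: 26.75
tool_pos: [0.5247, 0.0899, 0.0506]
tcp_rot: [-1.375, 0.906, -0.904]
wrist_force: [-4.0, -0.6, 8.0]
width: 0.635
[0.52473772 0.08985576 0.05063592] [-3.95862937 -0.5850624   7.98578131] [-0.17811226  0.72034433  0.04283326] 0.6352064662798688
```

```bash
python3 -m jog '[[-0.4,0,-0.5,0,45],[-0.4,0,-1,0,45],[-0.4,0,-1.5,0,45],[-0.4,0,-2,0,45],[-0.4,0,-2,0,45],[-0.4,0,-2,0,45],[-0.4,0,-2,0,45],[-0.4,0,-2,0,45],[-0.4,0,-2,0,45],[-0.4,0,-2,0,45]]'; python3 - <<'E'
from h import *
s=bot.read_state();snap('wrist','w19');c=snap('scene','s19');snap('top','t19')
print(s['tool_pos'],s['wrist_force'],s['torque'],s['width'])
a=cv2.resize(cv2.imread('pics/w19.png')[110:310,225:415],(380,400),interpolation=cv2.INTER_CUBIC)
b=cv2.resize(cv2.imread('pics/s19.png')[140:240,255:360],(420,400),interpolation=cv2.INTER_CUBIC)
cv2.imwrite('pics/z19.png',np.hstack([a,b]))
E
```

```text
time: 28.0
tool_pos: [0.5249, 0.0898, 0.0506]
tcp_rot: [-1.375, 0.905, -0.905]
wrist_force: [-8.1, -1.6, 20.3]
width: 0.635
[0.52487609 0.08983313 0.05059473] [-8.10706088 -1.59512102 20.32929035] [-0.39843566  1.62698451  0.00476097] 0.635463580704928
```

View pics/z19.png

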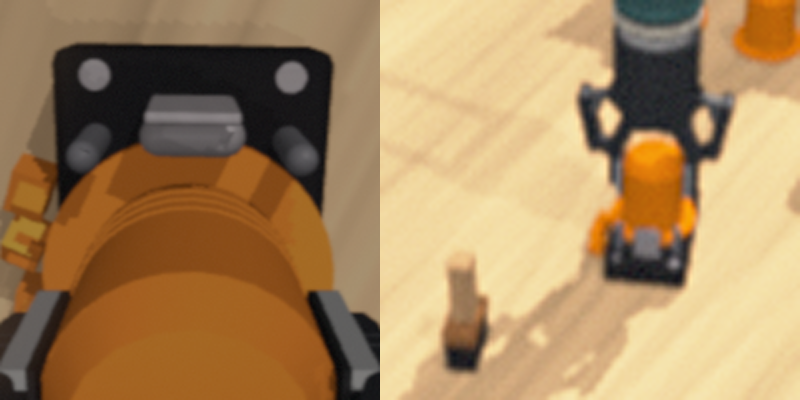

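View pics/t19.png

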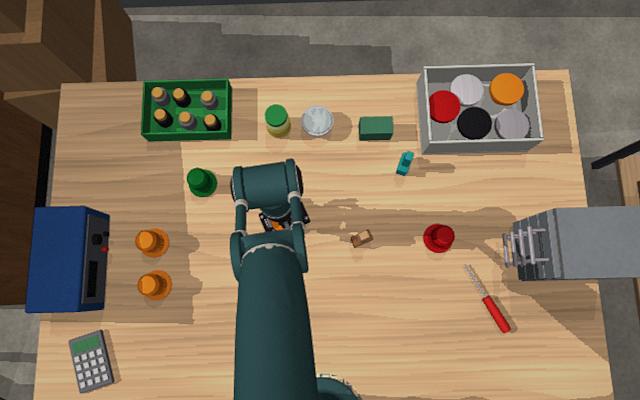

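Pushing harder raised the force from 8 to 20 N with no further travel, so the plate is on its stop. Both clips are over the flange, and the brush, bits and bystanders are in place. Handing in.

```bash
python3 -c "
from workcell import bot
s=bot.read_state();print(s['time'],s['wrist_force'],s['width']);print(bot.finish_job())"
```

```text
28.15 [-7.47135154 -1.08516916 20.48353796] 0.6344330279497481
the job is handed in; nothing more can be done
None
```

I swept all three bits off the lamp in one pass and stood the brush on the bench about 0.2 m from the lamp. Then I snapped the amber dome under the clips, and handed in at 28.15 s while still pressing on it.

**Last checks**
- **Press:** the last 2 mm of commanded push raised the force from 8 N to about 20 N with no further travel, so I take the plate to be on its stop. There was no direct plate reading.
- **Clips:** in the wrist picture the +y clip's nose lies over the flange. The -y clip showed only coarsely in the scene picture, where it looked in place.
- **Rest of the bench:** the bits lie on the bench beside the foot, the brush stands free, and the bystanders visible in the last top picture look unmoved.

**What failed or disagreed**
- **First grasp missed:** I came away without the dome, but it stayed standing. The camera overlays put the fingertips about 12–15 mm above the reported TCP, not 25 mm below it as specified. I gripped about 38 mm lower and the second grasp held.
- **Sideways force:** about 8 N remained at the end, probably the flange against a guide pin. The dome's measured offset from the lamp just before the final descent was about 1 mm, and I corrected for it.
- **Lamp position:** the top camera and the wrist camera disagreed by about 5 mm. I placed the dome using the wrist camera only.

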